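# Slide tagged tins home in the pass and reject inspection nests

## Task

Sort the two tagged tins by sliding them over the table, never lifting or tipping them: first the passed one with the round tag, then the rejected one with the bar tag, each into the nest marked by the plate with the same tag. Press each tin home against the nest's stop with about 10 newtons, hold that pressure for about half a second, then let go leaving it touching the stop. The stops are only clamped by friction and must not be shifted; leave everything else on the table where it is.

Things in the scene. Friction and masses are not known exactly. Their poses are not given: they have to be found in the camera images.
- tin_round: flat closed steel tin, 99 mm across, 36 mm high, about 0.22 kg, standing on the table (it takes 1 to 3 N to slide); too wide to grip across. Its tag, centred on the lid and 4 mm high, is a round black button, 38 mm across. Origin at the centre of its underside, z up.
- plate_round: fixed white disc, 96 mm across, 5 mm high, lying 210 mm from the origin of the nest it marks, behind that nest's closed end; it carries the same tag as tin_round. The nest beside it (the pass nest) is the one for tin_round. Origin at the centre of its underside.
- tin_bar: flat closed steel tin, 99 mm across, 36 mm high, about 0.22 kg, standing on the table (it takes 1 to 3 N to slide); too wide to grip across. Its tag, centred on the lid and 4 mm high, is a black bar, 74 by 14 mm. Origin at the centre of its underside, z up.
- plate_bar: fixed white disc, 96 mm across, 5 mm high, lying 210 mm from the origin of the nest it marks, behind that nest's closed end; it carries the same tag as tin_bar. The nest beside it (the reject nest) is the one for tin_bar. Origin at the centre of its underside.
- nest_left: fixed grey nest on the robot's +y side, mouth towards the table's middle; the table is its floor. Two rails 22 mm high, 12 mm thick, inner faces 105 mm apart, from local x = -0.07 to 0.14; mouth guides flare from x = -0.07 to -0.11. Origin on the table midway between the rails; local +x points into the nest, z up.
- stop_left: aluminium stop block 100 mm wide, 28 mm long, 30 mm high (black knob on top to 44 mm), between the rails of nest_left, set anywhere from local x = 0.042 to 0.078 of the nest; held by a friction clamp that slips at about 20 N. Origin on the table at the middle of the face that meets the tin; x points into the nest.
- nest_right: fixed grey nest on the robot's -y side, mouth towards the table's middle; the table is its floor. Two rails 22 mm high, 12 mm thick, inner faces 105 mm apart, from local x = -0.07 to 0.14; mouth guides flare from x = -0.07 to -0.11. Origin on the table midway between the rails; local +x points into the nest, z up.
- stop_right: aluminium stop block 100 mm wide, 28 mm long, 30 mm high (black knob on top to 44 mm), between the rails of nest_right, set anywhere from local x = 0.042 to 0.078 of the nest; held by a friction clamp that slips at about 20 N. Origin on the table at the middle of the face that meets the tin; x points into the nest.
- tin_plain: an untagged flat tin of the same size (99 mm across, 36 mm high), a bystander. Origin at the centre of its underside.
- bowl: a steel bowl, 110 mm across, 45 mm high, a bystander. Origin at the centre of its underside.
- jar: a small amber jar, 52 mm across, 65 mm high, a bystander. Origin at the centre of its underside.
- wrench: a 150 mm wrench lying on the table, a bystander. Origin at its underside, handle to local -x.
- band: a brass ring 80 mm across, 14 mm high, a bystander. Origin at the centre of its underside.
- can_a: a tall steel can, 73 mm across, 110 mm high, a bystander. Origin at the centre of its underside.
Things that resemble listed ones, but are neither listed nor needed, are in the scene too. Leave any red look-alike of the tin_bar alone. What is shaped like the tin_round but purple is not meant.

How it is judged (in metres and radians):
On the way, in this order (a step that is already met when the one before it is completed fails the run):
1. the tin with the round tag bears on the stop of its own nest with more than 5 N for 0.25 s (((horizontal distance between plate_round and nest_left below 0.26 m and contact force between tin_round and stop_left above 5 N and x of tin_round in the frame of stop_left above -0.0515 m) or (horizontal distance between plate_round and nest_right below 0.26 m and contact force between tin_round and stop_right above 5 N and x of tin_round in the frame of stop_right above -0.0515 m))), for 0.25 s.
2. the tin with the bar tag bears on the stop of its own nest with more than 5 N for 0.25 s (((horizontal distance between plate_bar and nest_left below 0.26 m and contact force between tin_bar and stop_left above 5 N and x of tin_bar in the frame of stop_left above -0.0515 m) or (horizontal distance between plate_bar and nest_right below 0.26 m and contact force between tin_bar and stop_right above 5 N and x of tin_bar in the frame of stop_right above -0.0515 m))), for 0.25 s.
At the end, for the whole second after the job is handed in: Each tagged tin stands flat and at rest between the rails of the nest whose plate has the same tag, its edge within 2 mm of the stop's face and centred within 6 mm, and neither stop has moved more than 3 mm from where it started (((horizontal distance between plate_round and nest_left below 0.26 m and horizontal distance between plate_bar and nest_right below 0.26 m and (x of tin_round in the frame of stop_left between -0.0515 and -0.0465 m and y of tin_round in the frame of stop_left between -0.006 and 0.006 m and angle between tin_round's own z axis and vertical below 0.05 rad and linear speed of tin_round below 0.01 m/s) and (x of tin_bar in the frame of stop_right between -0.0515 and -0.0465 m and y of tin_bar in the frame of stop_right between -0.006 and 0.006 m and angle between tin_bar's own z axis and vertical below 0.05 rad and linear speed of tin_bar below 0.01 m/s) and not (distance of any of stop_left, stop_right from where it was at the start of the episode above 0.003 m)) or (horizontal distance between plate_round and nest_right below 0.26 m and horizontal distance between plate_bar and nest_left below 0.26 m and (x of tin_round in the frame of stop_right between -0.0515 and -0.0465 m and y of tin_round in the frame of stop_right between -0.006 and 0.006 m and angle between tin_round's own z axis and vertical below 0.05 rad and linear speed of tin_round below 0.01 m/s) and (x of tin_bar in the frame of stop_left between -0.0515 and -0.0465 m and y of tin_bar in the frame of stop_left between -0.006 and 0.006 m and angle between tin_bar's own z axis and vertical below 0.05 rad and linear speed of tin_bar below 0.01 m/s) and not (distance of any of stop_left, stop_right from where it was at the start of the episode above 0.003 m)))); the robot touches nothing.
It fails at once if a stop is shifted by more than 3 mm (distance of any of stop_left, stop_right from where it was at the start of the episode above 0.003 m).
It fails at once if a tagged tin is lifted more than 15 mm or tipped by more than 0.35 rad (height (world z) of any of tin_round, tin_bar above 0.015 m or angle between any of tin_round, tin_bar's own z axis and vertical above 0.35 rad).
It fails at once if a bystander is moved more than 20 mm (distance of any of tin_plain, bowl, jar, wrench, band, can_a from where it was at the start of the episode above 0.02 m).
It also fails if it takes over 67 s, if anything falls off the work surface, if the arm or the gripper's body presses on something with over 40 N, if the wrist force passes 120 N, or if a joint passes its speed limit or range.

## Robot

A 6-joint arm with a two-finger parallel gripper is mounted at the origin on the work surface. World frame = base frame: x ahead of the robot, y to its left, z up, the work surface at z = 0. Lengths are in mm, angles in rad, forces in N, time in s.
With the tool pointing down it reaches from about 325 to 850 mm from the base axis. Payload 4.4 kg.
Tool frame: the origin (TCP) lies midway between the tips of the shut fingers; the grasp point (between the pads) lies 19 mm behind it; z points along the fingers, y is the line along which they close (so a half turn about z gives the same grasp; the last joint's range is limited). The gripper opens to 94 mm and grips with 3 to 60 N. Pads are 16 mm wide; open, the fingers measure 119 mm over their backs; the gripper's body (75 mm by 177 mm) begins 78 mm behind the grasp point.
Start: joints at [-1.302, 0.207, 1.542, -0, 1.393, -0.15], TCP at [233.82, -525.314, 205.447] pointing down, gripper open.
Joint ranges: [-2.73, 2.73], [-0.86, 2.22], [0.23, 2.46], [-1.11, 4.25], [0.08, 2.63], [-2.82, 2.82]. Speed limits (rad/s): [2.79, 2.79, 3.14, 3.14, 3.14, 3.14].

## Interface

Orientations are given as a unit quaternion [w, x, y, z].
In Python, from plant import r, eyes gives the robot as it stands.
- The arm moves only by the tool jog_arm, never from a script. Its argument "motion" is a list of rows, each a list of 7 numbers: the turn, a rotation vector about the world's x, y, z in degrees, then the shift along the world's x, y, z in m, then the finger opening in m, from 0 to 0.094. A call has 1 to 12 rows; each row is the pose to reach, as a shift and turn from the pose commanded when the call began; what a row does not reach only later rows make up. A row lasts 1/8 s, in which the tool goes at most 62.5 mm and 10.7 degrees, less where a joint would pass 70% of its speed; a pose out of reach is approached as far as the arm can. A call with a gripper value outside its range is refused whole. The fingers move at their own pace and stop on an object; "grip_force" is the grip in N (left out, the last holds). Time passes only in rows, so rows that repeat a pose let the fingers close. It gives the time, the measured TCP pose, the force, the opening and the grip force at its end, in the units of the state.
- r.observe(): the state, without advancing time (a new reading comes with each control period).
- eyes.capture(name): name is "side" or "top" or "wrist"; returns the picture (400x640x3 uint8, red, green, blue); there is no depth.
- eyes.camera_model(name): a dict with "intrinsics" (3x3 intrinsics, pixels), "position" and "attitude" of the camera in the world. Camera axes: x right, y down, z forward; pixel columns grow to the right and rows downward; lengths in mm; the calibration is good to about 2 mm. A picture is of the moment at which its call begins: read the wrist's pose just before it. camera_model takes no time and is no camera call; for the wrist camera it gives the pose at the moment of the call.
- r.close_job(): hands the job in; it is judged then, once.
The state is a dict: "t": time; "qpos": joint angles; "joint_vel": joint speeds; "tau": joint torques, N m; "ee_pos": TCP position; "orientation": TCP orientation; "force": force on the tool from outside, world axes, zero at the start; "wrist_torque": the same for the moment, N m; "width": opening from 0.0 (shut) to 1.0 (fully open); "finger_force": force on a finger pad.
Only numpy, scipy, OpenCV 4.12 (cv2) and the standard library are available. Lean on these libraries where they do the work, as an engineer would, in place of code of your own. Each camera call takes 0.05 s, during which the arm holds its last target. There are 200 camera calls.

## Working session

There is one attempt and no reset: what is moved stays moved. The work goes in short steps, Python scripts to look and compute and a tool call to move; the robot and the scene stay as the last step left them, time stands still between calls to the robot, and variables do not carry over. Pictures are saved under pics/ and viewed, at most 12 in all, crops included, and the job is handed in when it is done.

Besides the shell and the picture viewer there is one more tool, called after "Call:" in YAML: its name, and indented under it one key for each argument. jog_arm: Moves the arm, as the interface text tells. Its arguments: {"type":"object","properties":{"motion":{"type":"array","items":{"type":"array","items":{"type":"number"}}},"grip_force":{"type":"number"}},"required":["motion"]}

```bash
ls; mkdir -p pics; python3 - <<'E'
from plant import r, eyes
import cv2
for n in ("top","side"):
    im=eyes.capture(n); cv2.imwrite(f"pics/{n}0.png",im[:,:,::-1]); print(n,eyes.camera_model(n))
print(r.observe())
E
```

```text
pics
top {'intrinsics': array([[382.99995734,   0.        , 325.60615633],
       [  0.        , 382.99995734, 202.80940286],
       [  0.        ,   0.        ,   1.        ]]), 'position': array([ 504.09319771,   -2.94788173, 1205.55523996]), 'attitude': array([ 0.01653197, -0.69660736,  0.71682606, -0.02500555])}
side {'intrinsics': array([[436.92845783,   0.        , 320.87694676],
       [  0.        , 436.92845783, 198.53598546],
       [  0.        ,   0.        ,   1.        ]]), 'position': array([   44.98455035, -1068.73111389,   853.65607892]), 'attitude': array([-0.4492911 ,  0.86191599, -0.21119068,  0.10313506])}
{'t': 0.1, 'qpos': array([-1.30249172e+00,  2.07355003e-01,  1.54276419e+00,  1.11549795e-05,
        1.39345511e+00, -1.50510253e-01]), 'joint_vel': array([-1.35477431e-04,  4.65180118e-05, -1.46820544e-03, -1.74869154e-04,
        3.96128655e-04,  2.98550603e-04]), 'tau': array([-4.17394958e-04, -3.71866608e+01, -2.82293004e+01,  7.00006960e-02,
        3.11481056e-02, -4.30032151e-05]), 'ee_pos': array([ 233.641462  , -524.63202185,  204.41765376]), 'orientation': array([-9.89429069e-04,  9.78153995e-01,  2.07879243e-01, -5.28434861e-05]), 'force': array([ 0.39166907,  0.38038287, -1.36700802]), 'wrist_torque': array([-0.01222733,  0.02089848, -0.0050695 ]), 'finger_force': 0.0, 'width': 1.0018806449597328}
```

View pics/top0.png

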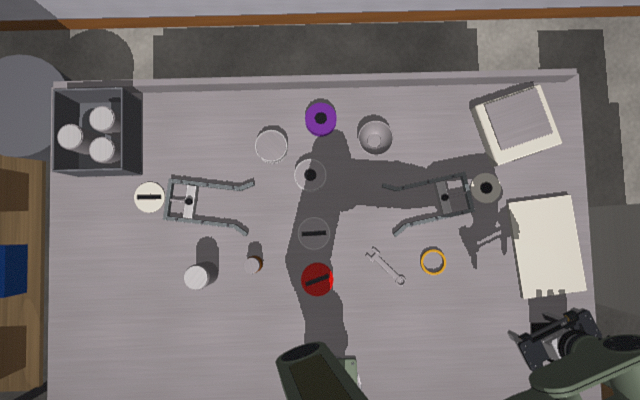

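View pics/side0.png

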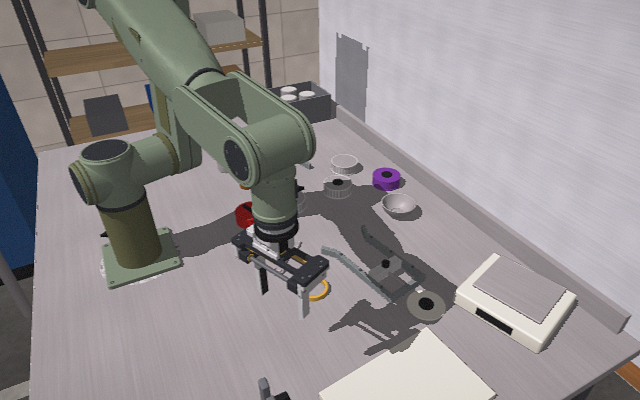

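The round plate is at (487,188), so the right nest takes the round tin at (311,175). The bar plate is at (149,197), so the left nest takes the bar tin at (314,233). The red and purple items are decoys. Next I make rectified crops to measure from.

```bash
cat > h.py <<'E'
import numpy as np, cv2
from scipy.spatial.transform import Rotation as R
from plant import r, eyes
def cam(n):
    c=eyes.camera_model(n); q=np.array(c["attitude"]); return c["intrinsics"],R.from_quat(q[[1,2,3,0]]).as_matrix(),np.array(c["position"])
def px2w(c,uv,z):
    K,M,p=c; d=M@np.linalg.inv(K)@np.r_[uv,1.]; return (p+d*(z-p[2])/d[2])[:2]
def ortho(im,c,z,x0,x1,y0,y1,s):
    "rows: x from x1 down to x0; cols: y from y1 down to y0; s px/mm"
    K,M,p=c
    H=K@M.T@np.array([[0,-1/s,x1],[-1/s,0,y1],[0,0,z]]-np.array([[0,0,1]]*3)*p[:,None])
    return cv2.warpPerspective(im,H,(int((y1-y0)*s),int((x1-x0)*s)),flags=cv2.INTER_CUBIC|cv2.WARP_INVERSE_MAP)
E
python3 - <<'E'
from h import *
c=cam("top"); im=cv2.imread("pics/top0.png")
for n,uv,z in [("tinr",(310.5,175),40),("tinb",(314,233),40),("plr",(486.5,188),9),("plb",(149,197),9),("red",(317,280),40),("purple",(320,118),40),("plain",(271,145),36),("bowl",(375,137),45),("jar",(254,264),30),("can",(196,277),100),("band",(433,262),14),("wr1",(370,252),5),("wr2",(402,281),5)]: print(n,px2w(c,uv,z).round())
l=ortho(im,c,22,450,700,150,550,1.9); rr=ortho(im,c,22,450,700,-550,-150,1.9)
o=np.vstack([l[:,:760],rr[:,:760]])[:, :]
o=cv2.resize(o,(632,790)) if 0 else o
o=o[90:]; 
g=cv2.createCLAHE(3,(6,6))
a=g.apply(cv2.cvtColor(l,6))[60:355]; b=g.apply(cv2.cvtColor(rr,6))[60:355]
cv2.imwrite("pics/ortho.png",np.vstack([a,b])); print(a.shape)
E
```

```text
tinr [659.  26.]
tinb [482.  20.]
plr [ 607. -527.]
plb [608. 531.]
red [340.  15.]
purple [835.  -8.]
plain [756. 145.]
bowl [ 770. -175.]
jar [393. 205.]
can [368. 358.]
band [ 381. -346.]
wr1 [ 417. -152.]
wr2 [ 324. -249.]
(295, 760)
```

View pics/ortho.png

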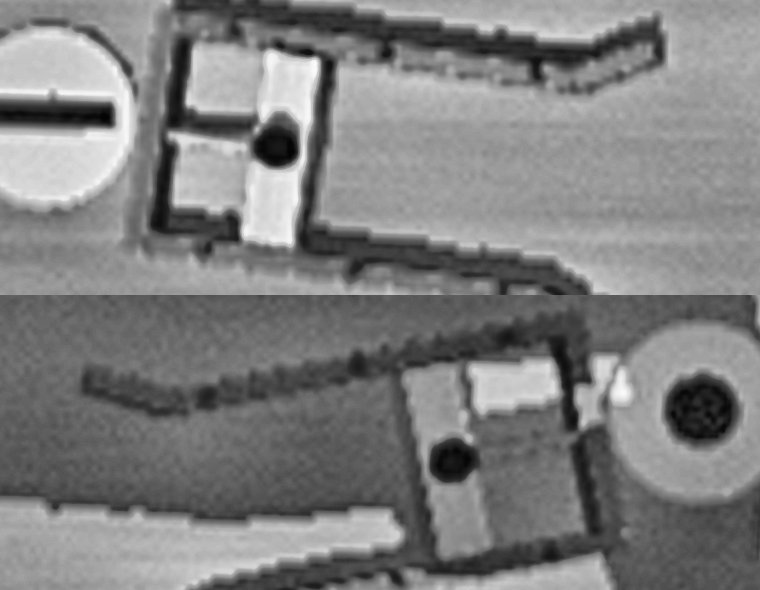

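The crops show both nests clearly. The left knob is near (276,145) and its plate near (50,115). The right knob is near (453,460) and its plate near (700,410).

```bash
python3 - <<'E'
from h import *
def O(y1,c,rw,z,cc=cam("top")):
    # ortho at z=22 -> true height z
    p=cc[2]; w=np.array([700-(60+rw)/1.9,y1-c/1.9]); return p[:2]+(w-p[:2])*(p[2]-z)/(p[2]-22)
for n,y1,k,pl,cr,up,face in [("L",550,(276,145),(50,115),0,((170,10),(560,85)),((320,60),(300,245))),("R",-150,(453,165),(700,115),0,((200,105),(550,35)),((404,75),(435,262)))]:
    K=O(y1,*k,44);P=O(y1,*pl,7);a=(P-K)/np.linalg.norm(P-K)
    print(n,"knob",K.round(1),"plate",P.round(1),"axis deg",np.degrees(np.arctan2(a[1],a[0])).round(2),"dist",np.linalg.norm(P-K).round(1),"origin",(P-210*a).round(1))
    A,B=O(y1,*face[0],30),O(y1,*face[1],30);d=B-A;print(" face mid",((A+B)/2).round(1),"len",np.linalg.norm(d).round(1),"normal deg",(np.degrees(np.arctan2(d[1],d[0]))).round(1))
s=r.observe();K,M,p=cam("wrist");q=s["orientation"];T=R.from_quat(q[[1,2,3,0]]).as_matrix()
print("cam in tool",T.T@(p-s["ee_pos"]),"\n",(T.T@M).round(3),K[0,0])
print(T.round(3))
E
```

```text
L knob [590.5 397.2] plate [609.2 530.4] axis deg 81.99 dist 134.5 origin [580.  322.4]
 face mid [587.6 384.2] len 97.3 normal deg 173.8
R knob [ 580.1 -381.3] plate [ 609.2 -525. ] axis deg -78.56 dist 146.6 origin [ 567.6 -319.1]
 face mid [ 579.2 -368.3] len 99.1 normal deg -170.6
cam in tool [  67.74401972    0.59624197 -179.42093225] 
 [[ 0.001 -0.972 -0.235]
 [ 1.     0.     0.   ]
 [-0.    -0.235  0.972]] 294.212598910764
[[ 0.914  0.407 -0.001]
 [ 0.407 -0.914  0.002]
 [ 0.    -0.002 -1.   ]]
```

Call:
jog_arm:
  motion:
    - [0, 0, 9.5, 0.044, 0.014, 0, 0.06]
    - [0, 0, 19, 0.088, 0.029, 0, 0.06]
    - [0, 0, 29, 0.132, 0.043, 0, 0.06]
    - [0, 0, 38.5, 0.176, 0.058, 0, 0.06]
    - [0, 0, 48, 0.22, 0.072, 0, 0.06]
    - [0, 0, 58, 0.264, 0.086, 0, 0.06]
    - [0, 0, 67.5, 0.308, 0.1, 0, 0.06]
    - [0, 0, 77, 0.351, 0.115, 0, 0.06]
    - [0, 0, 77, 0.351, 0.115, 0, 0.06]
    - [0, 0, 77, 0.351, 0.115, 0, 0.06]

```text
t: 1.35
ee_pos: [584.0, -410.2, 204.6]
orientation: [-0.001, 0.636, 0.771, -0.0]
force: [-0.9, 0.0, 0.3]
width: 0.637
finger_force: 0.0
```

```bash
python3 - <<'E'
from h import *
s=r.observe(); c=cam("wrist"); im=eyes.capture("wrist")[:,:,::-1]
np.savez("w1.npz",im=im,K=c[0],M=c[1],p=c[2]); print(s["t"],s["ee_pos"],s["width"],c[2])
cv2.imwrite("pics/w1.png",im)
E
```

```text
1.35 [ 584.02831505 -410.23883455  204.55644635] 0.6370116964079452 [ 571.53106388 -344.27307237  384.03741604]
```

View pics/w1.png

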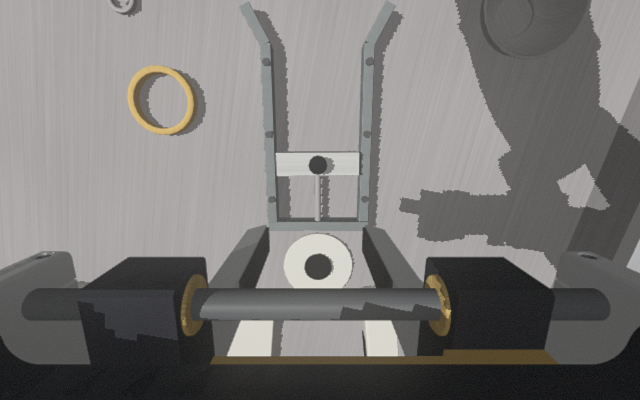

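The wrist view shows the right nest square on. Rail screws are at (266,62), (270,134), (272,199) on the left and (370,62), (367,134), (366,199) on the right. The knob is at (318,165), the stop face edge at row ~152, and the plate tag at (318,266).

```bash
python3 - <<'E'
from h import *
d=np.load("w1.npz"); c=(d["K"],d["M"],d["p"])
im=d["im"]; print(im[145:182,290].mean(1).round().astype(int)); 
for rw in (90,120,190): print(rw, im[rw,255:282].mean(1).round().astype(int), im[rw,354:382].mean(1).round().astype(int))
L=np.array([px2w(c,u,22) for u in [(266,62),(270,134),(272,199)]]);Rr=np.array([px2w(c,u,22) for u in [(370,62),(367,134),(366,199)]])
print(L.round(1),Rr.round(1),np.linalg.norm(L-Rr,axis=1))
for A in (L,Rr,(L+Rr)/2): v=A[2]-A[0]; print("dir",np.degrees(np.arctan2(v[1],v[0])).round(2))
print("mid",((L+Rr)/2).round(1),"knob",px2w(c,(318,165),44).round(1),"plate",px2w(c,(318,266),9).round(1))
print("face",px2w(c,(276,152),30).round(1),px2w(c,(359,152),30).round(1))
E
```

```text
[170 172 172 173 175 173 135 124 198 204 201 202 203 203 202 201 200 200
 202 202 200 197 198 197 194 195 197 199 203 204 195 171 168 164 135 160
 165]
90 [175 172 171 169 170 172 169 156 145 144 144 144 143 144 144 145 137  85
  76  87 107 108 108 108 107 106 109] [169 169 170 169 170 166 138 109 115 150 147 143 144 142 144 142 139 141
 135 101 103 105 106 105 108 106 107 101]
120 [171 169 170 174 169 168 170 163 149 147 147 146 144 146 145 145 148 141
  89  75  82 106 107 109 107 107 106] [167 168 164 168 162 137 113 123 152 145 146 144 145 145 144 145 141 129
 107 105 104 107 106 106 104 106 104 126]
190 [169 167 168 170 167 166 167 168 168 167 167 158 145 143 145 144 142 144
 143 140 128  82  82  96 106 102 101] [166 168 165 137 112 112 144 142 145 142 143 143 143 142 140 104 107 108
 107 102 102 105 102 120 166 167 167 168]
[[ 501.8 -280.7]
 [ 518.6 -358.6]
 [ 533.5 -437.2]] [[ 617.8 -258.2]
 [ 632.9 -336.5]
 [ 650.1 -414.6]] [118.11790086 116.33474153 118.73732594]
dir -78.57
dir -78.34
dir -78.45
mid [[ 559.8 -269.4]
 [ 575.8 -347.5]
 [ 591.8 -425.9]] knob [ 581.7 -381.7] plate [ 609.6 -522.6]
face [ 530.1 -377.6] [ 627.  -358.8]
```

```bash
cat >> h.py <<'E'
def tagc(im,c,uv,z,w=16,thr=60):
    u,v=uv; g=cv2.cvtColor(np.ascontiguousarray(im),6)[v-w:v+w,u-w:u+w]; n,l,st,ce=cv2.connectedComponentsWithStats((g<thr).astype(np.uint8))
    k=1+np.argmax(st[1:,4]); return px2w(c,ce[k]+[u-w,v-w],z),st[k]
def path(P0,h0,P1,h1,N,k=1.0):
    "Hermite tin path; returns tin pts and headings (deg)"
    t=np.linspace(0,1,N+1)[:,None]; D=np.linalg.norm(np.subtract(P1,P0))*k
    f=lambda h:np.array([np.cos(np.radians(h)),np.sin(np.radians(h))])*D
    P=(2*t**3-3*t**2+1)*P0+(t**3-2*t**2+t)*f(h0)+(3*t**2-2*t**3)*P1+(t**3-t**2)*f(h1)
    V=(6*t**2-6*t)*P0+(3*t**2-4*t+1)*f(h0)+(6*t-6*t**2)*P1+(3*t**2-2*t)*f(h1)
    return P,np.degrees(np.arctan2(V[:,1],V[:,0]))
E
python3 - <<'E'
from h import *
c=cam("top"); im=cv2.imread("pics/top0.png")
T,s=tagc(im,c,(311,175),40,10); print("round",T.round(1),s)
B,s=tagc(im,c,(314,233),40,16); print("bar",B.round(1),s)
P,h=path(T,-128,np.array([569.6+.201*-115-0,-319.7+.98*115]),-78.4,10)
s=r.observe(); print(s["ee_pos"])
for p,a in zip(P,h): d=np.array([np.cos(np.radians(a)),np.sin(np.radians(a))]); print(p.round(),a.round(1),"tcp",(p-47.4*d).round(1), "yaw from now",(a+180-101).round(1))
E
```

```text
round [660.5  26.9] [  4   4  11  12 108]
bar [481.6  21.3] [ 4 14 24  5 99]
[ 583.63455746 -410.68939953  204.89211152]
[660.  27.] -128.0 tcp [689.7  64.2] yaw from now -49.0
[644.   6.] -128.9 tcp [673.6  42.9] yaw from now -49.9
[626. -16.] -128.7 tcp [656.1  21.4] yaw from now -49.7
[609. -38.] -127.4 tcp [ 6.378e+02 -1.000e-01] yaw from now -48.4
[592. -61.] -125.0 tcp [619.5 -21.7] yaw from now -46.0
[577. -84.] -121.4 tcp [601.6 -43.4] yaw from now -42.4
[ 564. -108.] -116.4 tcp [584.7 -65.2] yaw from now -37.4
[ 553. -132.] -109.6 tcp [569.2 -87.3] yaw from now -30.6
[ 547. -157.] -100.9 tcp [ 555.5 -110.1] yaw from now -21.9
[ 544. -182.] -90.3 tcp [ 544.3 -134.3] yaw from now -11.3
[ 546. -207.] -78.4 tcp [ 537.  -160.6] yaw from now 0.6
```

Call:
jog_arm:
  motion:
    - [0, 0, -6, 0.013, 0.054, 0, 0.06]
    - [0, 0, -12, 0.026, 0.108, 0, 0.06]
    - [0, 0, -18, 0.038, 0.162, 0, 0.06]
    - [0, 0, -24, 0.051, 0.216, 0, 0.06]
    - [0, 0, -30, 0.064, 0.27, 0, 0.06]
    - [0, 0, -36, 0.077, 0.325, 0, 0.06]
    - [0, 0, -42, 0.089, 0.379, 0, 0.06]
    - [0, 0, -49, 0.102, 0.433, 0, 0.06]
    - [0, 0, -49, 0.115, 0.487, 0, 0.06]
    - [0, 0, -49, 0.115, 0.487, -0.055, 0.06]
    - [0, 0, -49, 0.115, 0.487, -0.11, 0.06]
    - [0, 0, -49, 0.115, 0.487, -0.13, 0.06]

```text
t: 2.9
ee_pos: [696.0, 75.3, 70.9]
orientation: [-0.002, 0.899, 0.437, -0.004]
force: [-0.6, 0.7, -0.8]
width: 0.639
finger_force: 0.0
```

```bash
python3 - <<'E'
from h import *
s=r.observe(); print(s["t"],s["ee_pos"],s["force"])
c=cam("top"); im=eyes.capture("top")[:,:,::-1]; cv2.imwrite("pics/t2.png",cv2.resize(im[80:330,180:460],None,fx=2,fy=2,interpolation=cv2.INTER_CUBIC))
E
```

```text
2.9 [696.03889143  75.34983517  70.93726457] [-0.60096503  0.67068595 -0.76508687]
```

View pics/t2.png

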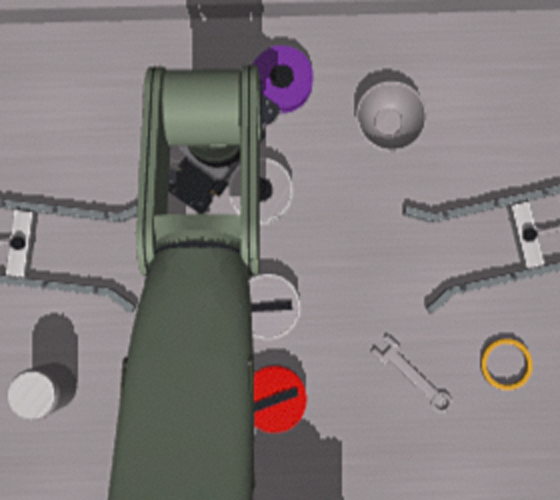

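Call:
jog_arm:
  motion:
    - [0, 0, 0, 0, 0, -0.04, 0.06]
    - [0, 0, 0, 0, 0, -0.065, 0.06]
    - [0, 0, 0, 0, 0, -0.065, 0.06]
    - [0, 0, 0, -0.01, -0.0125, -0.065, 0.06]
    - [0, 0, -1, -0.026, -0.034, -0.065, 0.06]
    - [0, 0, -1, -0.044, -0.055, -0.065, 0.06]
    - [0, 0, 0.5, -0.062, -0.077, -0.065, 0.06]
    - [0, 0, 3, -0.08, -0.098, -0.065, 0.06]
    - [0, 0, 6.5, -0.098, -0.12, -0.065, 0.06]
    - [0, 0, 11.5, -0.115, -0.142, -0.065, 0.06]
    - [0, 0, 18.5, -0.131, -0.164, -0.065, 0.06]
    - [0, 0, 18.5, -0.131, -0.164, -0.065, 0.06]

```text
t: 4.45
ee_pos: [569.3, -89.5, 12.9]
orientation: [0.002, 0.818, 0.575, 0.001]
force: [0.9, -0.3, 0.2]
width: 0.632
finger_force: 0.0
```

```bash
python3 - <<'E'
from h import *
s=r.observe(); print(s["t"],s["ee_pos"],s["force"],s["width"])
a,b=eyes.capture("top")[:,:,::-1],eyes.capture("wrist")[:,:,::-1]
cv2.imwrite("pics/t3.png",np.hstack([a[80:380,180:480],cv2.resize(b,(480,300))]))
E
```

```text
4.45 [569.30264335 -89.53441165  12.89674606] [ 0.86656254 -0.28524516  0.19227923] 0.6322620732813935
```

View pics/t3.png

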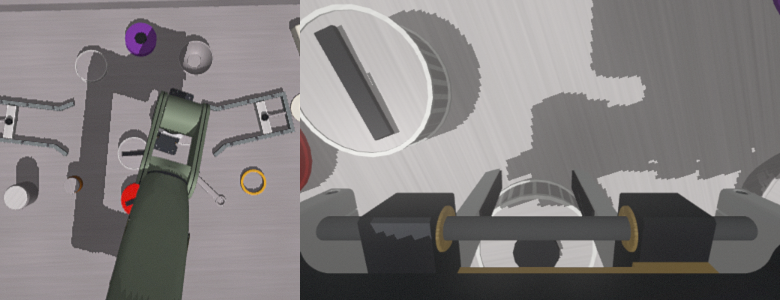

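The tin sits in the finger cradle, with its tag seen at about (316,337) in the wrist image. I continue round the turn into the mouth.

Call:
jog_arm:
  motion:
    - [0, 0, 5, -0.007, -0.012, 0, 0.06]
    - [0, 0, 9, -0.013, -0.023, 0, 0.06]
    - [0, 0, 14, -0.019, -0.035, 0, 0.06]
    - [0, 0, 19, -0.0245, -0.047, 0, 0.06]
    - [0, 0, 25, -0.029, -0.06, 0, 0.06]
    - [0, 0, 31, -0.032, -0.0735, 0, 0.06]
    - [0, 0, 31, -0.028, -0.093, 0, 0.06]
    - [0, 0, 31, -0.024, -0.1125, 0, 0.06]
    - [0, 0, 31, -0.02, -0.132, 0, 0.06]
    - [0, 0, 31, -0.02, -0.132, 0, 0.06]

```text
t: 5.8
ee_pos: [549.7, -222.0, 10.6]
orientation: [0.001, 0.634, 0.774, -0.0]
force: [-0.6, -0.1, 0.3]
width: 0.636
finger_force: 0.0
```

```bash
cat >> h.py <<'E'
def tagw(z=40):
    s=r.observe(); c=cam("wrist"); im=eyes.capture("wrist")[:,:,::-1].copy()
    g=cv2.cvtColor(im,6); K,M,p=c; u=np.array([-1,0])
    T,st=None,None
    s2=M.T@(np.r_[s["ee_pos"][:2],z]+M[:,1]*47-p); uv=(K@s2)[:2]/s2[2]
    return s,c,im,uv
E
python3 - <<'E'
from h import *
s,c,im,uv=tagw(); print(s["t"],s["ee_pos"],s["force"],uv)
cv2.imwrite("pics/w4.png",im)
n,l,st,ce=cv2.connectedComponentsWithStats((cv2.cvtColor(im[:352],6)<45).astype(np.uint8))
for k in range(1,n):
    if st[k,4]>250: print(st[k],ce[k],px2w(c,ce[k],40).round(1))
E
```

```text
5.8 [ 549.74497674 -222.03708783   10.59563374] [-0.55542168 -0.05020053  0.29506226] [315.11764982 341.90499395]
[363 237  29  51 676] [376.03698225 266.09615385] [ 584.  -221.1]
[240 255  25  33 323] [251.34674923 274.84520124] [ 517.  -239.9]
[ 418  257  137   95 7035] [491.28599858 308.48486141] [ 655.7 -233.8]
[  79  270  135   82 3180] [145.7927673  332.35597484] [ 461.7 -288.8]
[ 286  320   61   32 1008] [318.56845238 330.75694444] [ 561.  -267.9]
```

View pics/w4.png

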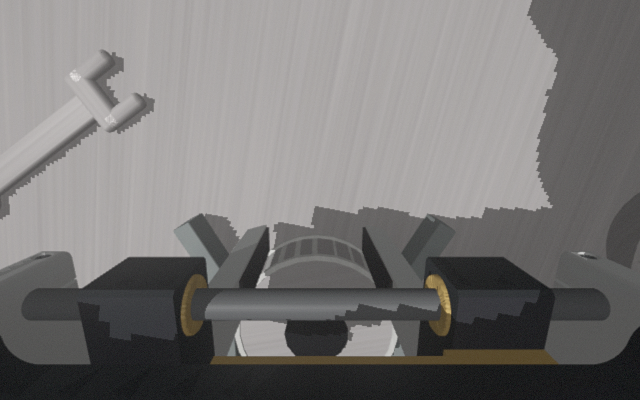

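The tin is cradled symmetrically between the mouth guides, with its tag at (318,335). I carry on toward the stop.

Call:
jog_arm:
  motion:
    - [0, 0, 0, 0.002, -0.01, 0, 0.06]
    - [0, 0, 0, 0.004, -0.02, 0, 0.06]
    - [0, 0, 0, 0.006, -0.029, 0, 0.06]
    - [0, 0, 0, 0.0075, -0.037, 0, 0.06]
    - [0, 0, 0, 0.009, -0.043, 0, 0.06]
    - [0, 0, 0, 0.009, -0.043, 0, 0.06]

```text
t: 6.6
ee_pos: [558.1, -263.1, 10.7]
orientation: [0.0, 0.633, 0.774, -0.0]
force: [0.8, -0.3, 0.2]
width: 0.639
finger_force: 0.0
```

Call:
jog_arm:
  motion:
    - [0, 0, 0, 0.0005, -0.0025, 0, 0.06]
    - [0, 0, 0, 0.001, -0.005, 0, 0.06]
    - [0, 0, 0, 0.0014, -0.007, 0, 0.06]

```text
t: 6.98
ee_pos: [559.3, -269.1, 10.5]
orientation: [-0.0, 0.633, 0.774, 0.0]
force: [-0.0, 1.5, 1.2]
width: 0.64
finger_force: 0.7
```

Call:
jog_arm:
  motion:
    - [0, 0, 0, 0.0002, -0.001, 0, 0.06]

```text
t: 7.1
ee_pos: [559.5, -270.2, 10.5]
orientation: [-0.0, 0.633, 0.774, 0.0]
force: [-1.3, 2.2, 1.0]
width: 0.637
finger_force: 0.8
```

Call:
jog_arm:
  motion:
    - [0, 0, 0, 0.0002, -0.001, 0, 0.06]

```text
t: 7.22
ee_pos: [559.7, -271.2, 10.5]
orientation: [-0.0, 0.633, 0.774, 0.0]
force: [-1.0, 2.4, 0.9]
width: 0.64
finger_force: 0.8
```

Call:
jog_arm:
  motion:
    - [0, 0, 0, 0.0002, -0.001, 0, 0.06]

```text
t: 7.35
ee_pos: [559.8, -272.2, 10.5]
orientation: [-0.0, 0.633, 0.774, 0.0]
force: [-0.8, 1.6, 1.0]
width: 0.639
finger_force: 0.8
```

Call:
jog_arm:
  motion:
    - [0, 0, 0, 0.0002, -0.001, 0, 0.06]

```text
t: 7.48
ee_pos: [559.9, -272.7, 10.4]
orientation: [-0.001, 0.633, 0.774, 0.0]
force: [-1.1, 4.4, 2.8]
width: 0.641
finger_force: 2.1
```

Contact. Now I creep up in half-millimetre steps.

Call:
jog_arm:
  motion:
    - [0, 0, 0, 0.0001, -0.0005, 0, 0.06]

```text
t: 7.6
ee_pos: [559.9, -272.7, 10.4]
orientation: [-0.001, 0.633, 0.774, 0.001]
force: [-0.6, 4.5, 3.6]
width: 0.64
finger_force: 2.7
```

Call:
jog_arm:
  motion:
    - [0, 0, 0, 0.0001, -0.0005, 0, 0.06]

```text
t: 7.72
ee_pos: [559.9, -272.8, 10.4]
orientation: [-0.001, 0.633, 0.774, 0.001]
force: [-0.3, 6.2, 3.1]
width: 0.638
finger_force: 3.1
```

Call:
jog_arm:
  motion:
    - [0, 0, 0, 0.0002, -0.0009, 0, 0.06]

```text
t: 7.85
ee_pos: [559.9, -272.8, 10.4]
orientation: [-0.002, 0.633, 0.774, 0.001]
force: [-0.8, 9.8, 5.7]
width: 0.641
finger_force: 4.2
```

Call:
jog_arm:
  motion:
    - [0, 0, 0, 0.0001, -0.0007, 0, 0.06]

```text
t: 7.98
ee_pos: [559.9, -272.8, 10.3]
orientation: [-0.003, 0.633, 0.774, 0.001]
force: [-2.0, 10.9, 6.9]
width: 0.642
finger_force: 4.7
```

Call:
jog_arm:
  motion:
    - [0, 0, 0, 0, -0.0002, 0, 0.06]
    - [0, 0, 0, 0, -0.0002, 0, 0.06]
    - [0, 0, 0, 0, -0.0002, 0, 0.06]
    - [0, 0, 0, 0, -0.0002, 0, 0.06]
    - [0, 0, 0, 0, -0.0002, 0, 0.06]

```text
t: 8.6
ee_pos: [559.9, -272.9, 10.4]
orientation: [-0.003, 0.633, 0.774, 0.001]
force: [-0.9, 10.4, 6.5]
width: 0.637
finger_force: 4.5
```

Call:
jog_arm:
  motion:
    - [0, 0, 0, -0.001, 0.004, 0, 0.06]
    - [0, 0, 0, -0.003, 0.014, 0, 0.06]
    - [0, 0, 0, -0.007, 0.035, 0, 0.06]
    - [0, 0, 0, -0.012, 0.06, 0.02, 0.06]
    - [0, 0, 0, -0.012, 0.075, 0.08, 0.06]
    - [0, 0, 0, -0.011, 0.12, 0.12, 0.06]
    - [0, 0, -3, -0.009, 0.17, 0.15, 0.06]
    - [0, 0, -6, -0.006, 0.22, 0.18, 0.06]
    - [0, 0, -10, -0.003, 0.275, 0.195, 0.06]
    - [0, 0, -13, 0, 0.33, 0.195, 0.06]
    - [0, 0, -16, 0.003, 0.385, 0.195, 0.06]
    - [0, 0, -19.5, 0.007, 0.44, 0.195, 0.06]

```text
t: 10.1
ee_pos: [566.5, 166.2, 205.4]
orientation: [0.0, 0.755, 0.655, 0.0]
force: [0.3, 0.0, 0.6]
width: 0.638
finger_force: 0.0
```

Call:
jog_arm:
  motion:
    - [0, 0, 0, 0.002, 0.03, 0, 0.06]
    - [0, 0, 0, 0.003, 0.045, 0, 0.06]
    - [0, 0, 0, 0.003, 0.045, 0, 0.06]

```text
t: 10.48
ee_pos: [569.9, 209.4, 205.1]
orientation: [0.0, 0.754, 0.657, -0.0]
force: [0.2, -0.5, 0.7]
width: 0.642
finger_force: 0.0
```

```bash
python3 - <<'E'
from h import *
s=r.observe(); c=cam("wrist"); im=eyes.capture("wrist")[:,:,::-1]; t=eyes.capture("top")[:,:,::-1]
np.savez("w5.npz",im=im,K=c[0],M=c[1],p=c[2]); print(s["t"],s["ee_pos"],s["orientation"])
cv2.imwrite("pics/w5.png",im); cv2.imwrite("pics/t5.png",t)
n,l,st,ce=cv2.connectedComponentsWithStats((cv2.cvtColor(t,6)<50).astype(np.uint8))
for k in range(1,n):
    if 20<st[k,4]<200: print(st[k],ce[k].round(1),px2w(cam("top"),ce[k],42).round(1))
E
```

```text
10.475 [569.94131161 209.40079942 205.14835001] [ 1.01594894e-04  7.54238642e-01  6.56600281e-01 -3.62312319e-04]
[61 73 10  7 27] [64.8 76.7] [984.1 773.8]
[109  98  11   4  38] [114.7  99.5] [908.5 621. ]
[315 113  12  11 100] [320.4 117.7] [835.7  -9.4]
[481 183  11  10  84] [485.9 187.4] [ 605.9 -510.3]
[442 194   6   6  28] [444.4 196.8] [ 580.4 -381.5]
[138 196  18   3  38] [146.5 196.6] [606.6 524.3]
[420 196  10  11  91] [424.5 201. ] [ 569.2 -319.7]
[303 231  22   4  65] [314.  232.8] [482.5  19.9]
[253 256  10   9  24] [258.2 258.8] [409.1 189.8]
[306 274  23  11  88] [316.9 279. ] [343.7  15.1]
[184 282  52  16 179] [210.4 289.2] [323.1 334.3]
[250 358   9  30  80] [253.9 370.1] [ 82.3 208.8]
[257 365   8  35  76] [261.2 384.9] [ 38.8 187.9]
```

View pics/w5.png

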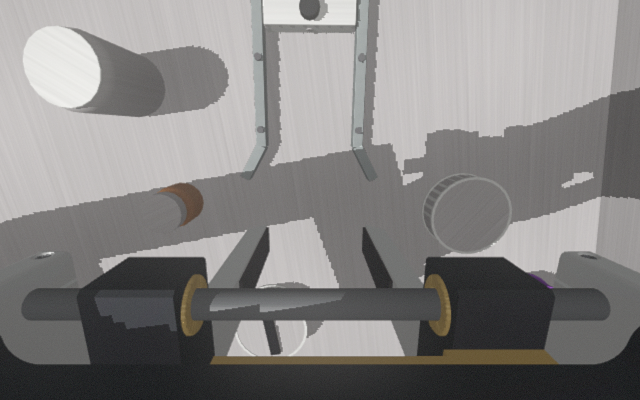

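The round tin is home at (569.2,-319.7). In this view the left nest screws are at (258,57), (262,129), (362,57) and (359,129). The stop face's top edge is at row ~24, cols 264–355.

```bash
python3 - <<'E'
from h import *
d=np.load("w5.npz"); c=(d["K"],d["M"],d["p"]); im=d["im"]
print(im[18:38,285].mean(1).round().astype(int)); print(im[18:38,340].mean(1).round().astype(int))
L=np.array([px2w(c,u,22) for u in [(262,129),(258,57)]]);Rr=np.array([px2w(c,u,22) for u in [(359,129),(362,57)]]);m=(L+Rr)/2
print(m.round(1),np.linalg.norm(L-Rr,axis=1)); v=m[1]-m[0]; print("dir",np.degrees(np.arctan2(v[1],v[0])).round(2),[np.degrees(np.arctan2(*(A[1]-A[0])[::-1])).round(2) for A in(L,Rr)])
F=np.array([px2w(c,u,30) for u in [(264,24),(355,24)]]); print("face",F.round(1),F.mean(0).round(1)); f=F[1]-F[0]; print(np.degrees(np.arctan2(f[1],f[0]))+90)
print("knob",px2w(c,(310,7),44).round(1))
h=82.3; u=np.array([np.cos(np.radians(h)),np.sin(np.radians(h))])
k=m.mean(0); face=k+u*((F.mean(0)-k)@u); home=face-49.5*u; print("home",home.round(1),"tcp home",(home-47.4*u).round(1))
P,hh=path(np.array([482,20.5]),50,home-115*u,h,10)
for p,a in zip(P,hh): e=np.array([np.cos(np.radians(a)),np.sin(np.radians(a))]); print(p.round(),a.round(1),"tcp",(p-47.4*e).round(1))
E
```

```text
[232 229 229 227 230 224 170 136 132 133 132 130 132 132 163 189 192 194
 193 193]
[227 229 228 226 228 233 212 149 122 121 129 130 128 129 135 192 198 197
 196 197]
[[574.2 278.3]
 [584.8 356.7]] [116.04353001 117.81233782]
dir 82.3 [np.float64(82.94), np.float64(81.66)]
face [[540.  394.3]
 [637.5 380.8]] [588.8 387.5]
82.12456557412935
knob [591.1 398.5]
home [582.3 338.4] tcp home [575.9 291.5]
[482.  20.] 50.0 tcp [451.5 -15.8]
[496.  38.] 54.0 tcp [ 4.678e+02 -4.000e-01]
[508.  56.] 57.8 tcp [482.8  16.2]
[519.  76.] 61.4 tcp [496.7  34. ]
[529.  96.] 64.8 tcp [509.3  52.8]
[538. 116.] 68.0 tcp [520.7  72.3]
[546. 137.] 71.0 tcp [531.   92.6]
[553. 159.] 74.0 tcp [540.1 113.3]
[559. 181.] 76.8 tcp [548.  134.5]
[563. 203.] 79.6 tcp [554.8 155.9]
[567. 224.] 82.3 tcp [560.5 177.5]
```

Call:
jog_arm:
  motion:
    - [0, 0, -5, -0.021, -0.039, 0, 0.06]
    - [0, 0, -10, -0.043, -0.079, 0, 0.06]
    - [0, 0, -16, -0.064, -0.119, 0, 0.06]
    - [0, 0, -21, -0.085, -0.158, 0, 0.06]
    - [0, 0, -26, -0.107, -0.198, 0, 0.06]
    - [0, 0, -32, -0.128, -0.237, 0, 0.06]
    - [0, 0, -32, -0.128, -0.237, -0.04, 0.06]
    - [0, 0, -32, -0.128, -0.237, -0.09, 0.06]
    - [0, 0, -32, -0.128, -0.237, -0.12, 0.06]
    - [0, 0, -32, -0.128, -0.237, -0.12, 0.06]

```text
t: 11.82
ee_pos: [439.6, -28.6, 83.3]
orientation: [-0.002, 0.907, 0.422, -0.002]
force: [-0.5, -0.0, 0.5]
width: 0.643
finger_force: 0.0
```

```bash
python3 - <<'E'
from h import *
s=r.observe(); c=cam("wrist"); im=eyes.capture("wrist")[:,:,::-1].copy()
q=s["orientation"]; T=R.from_quat(q[[1,2,3,0]]).as_matrix(); print(s["t"],s["ee_pos"],np.degrees(np.arctan2(T[1,0],T[0,0])),s["force"])
n,l,st,ce=cv2.connectedComponentsWithStats((cv2.cvtColor(im[:250],6)<60).astype(np.uint8))
for k in range(1,n):
    if st[k,4]>300: print(st[k],ce[k].round(),px2w(c,ce[k],40).round(1))
cv2.imwrite("pics/w6.png",im)
E
```

```text
11.825 [439.5554189  -28.61609181  83.28299802] 49.86227514413692 [-0.45770817 -0.02878578  0.54639329]
```

View pics/w6.png

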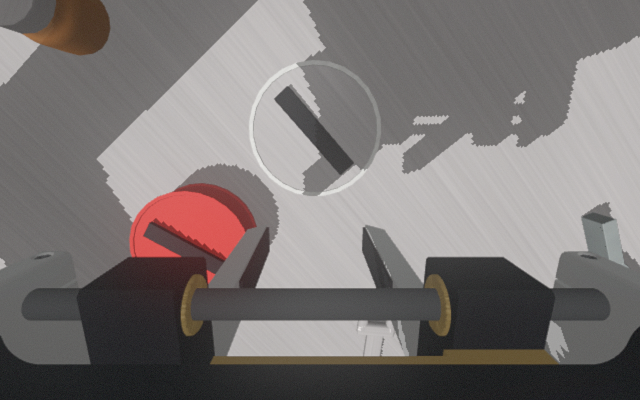

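The bar tin is centred ahead of the fingers at (315,128), and the red decoy is clear of the left finger. I descend and push.

Call:
jog_arm:
  motion:
    - [0, 0, 0, 0, 0, -0.045, 0.06]
    - [0, 0, 0, 0, 0, -0.072, 0.06]
    - [0, 0, 0, 0, 0, -0.072, 0.06]
    - [0, 0, 0, 0.012, 0.013, -0.072, 0.06]
    - [0, 0, 4, 0.028, 0.028, -0.072, 0.06]
    - [0, 0, 8, 0.043, 0.045, -0.072, 0.06]
    - [0, 0, 11.5, 0.057, 0.0625, -0.072, 0.06]
    - [0, 0, 15, 0.07, 0.0815, -0.072, 0.06]
    - [0, 0, 18, 0.081, 0.101, -0.072, 0.06]
    - [0, 0, 21, 0.0915, 0.121, -0.072, 0.06]
    - [0, 0, 24, 0.1005, 0.142, -0.072, 0.06]
    - [0, 0, 24, 0.1005, 0.142, -0.072, 0.06]

```text
t: 13.38
ee_pos: [545.9, 115.8, 15.8]
orientation: [0.001, 0.798, 0.603, 0.002]
force: [-1.2, 0.1, 0.5]
width: 0.636
finger_force: 0.0
```

```bash
cat > look.py <<'E'
from h import *
s=r.observe(); c=cam("wrist"); im=eyes.capture("wrist")[:,:,::-1].copy()
q=s["orientation"]; T=R.from_quat(q[[1,2,3,0]]).as_matrix(); print(s["t"],s["ee_pos"],np.degrees(np.arctan2(T[1,0],T[0,0])),s["force"])
g=im[:230].max(2); n,l,st,ce=cv2.connectedComponentsWithStats((g<75).astype(np.uint8))
for k in range(1,n):
    if st[k,4]>400: w=px2w(c,ce[k],40); print(st[k],ce[k].round(),w.round(1),"in tool",((w-s["ee_pos"][:2])@T[:2,:2]).round(1))
import sys; cv2.imwrite(sys.argv[1],im)
E
python3 look.py pics/w7.png
```

```text
13.375 [545.91108595 115.84765673  15.78975126] 74.10886327925868 [-1.21735418  0.08677166  0.48670087]
[ 265   96   99  127 3547] [314. 159.] [559.7 166.8] in tool [52.8 -0.7]
```

Call:
jog_arm:
  motion:
    - [0, 0, 0, 0, 0, -0.002, 0.06]
    - [0, 0, 0, 0, 0, -0.002, 0.06]

```text
t: 13.68
ee_pos: [542.8, 113.3, 11.5]
orientation: [-0.0, 0.799, 0.601, -0.0]
force: [0.4, 0.3, 0.8]
width: 0.638
finger_force: 0.0
```

```bash
python3 look.py pics/w7.png
```

```text
13.675 [542.76164593 113.32705816  11.52853168] 73.93263170840741 [0.41522748 0.29874219 0.78185209]
[ 267   88  102  132 3808] [317. 153.] [559.7 166.8] in tool [56.1  1.5]
```

View pics/w7.png

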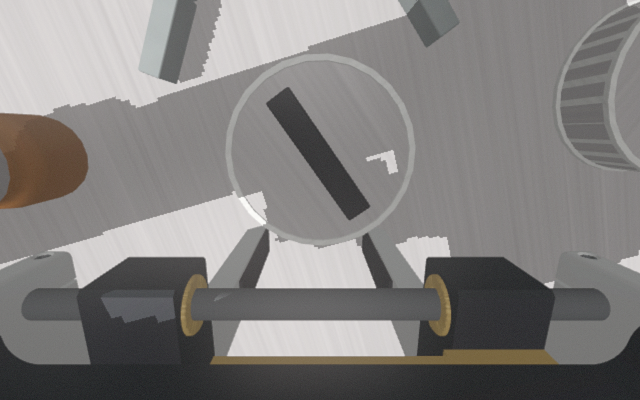

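The wrist view shows the bar tin centred at (320,148), slightly ahead of the fingers, which settled after an overshoot. It is already on the nest axis, so I square up behind it and push straight.

Call:
jog_arm:
  motion:
    - [0, 0, 4, 0.003, -0.006, 0, 0.06]
    - [0, 0, 8.3, 0.008, -0.007, 0, 0.06]
    - [0, 0, 8.3, 0.008, -0.007, 0, 0.06]
    - [0, 0, 8.3, 0.01, 0.008, 0, 0.06]
    - [0, 0, 8.3, 0.0118, 0.021, 0, 0.06]
    - [0, 0, 8.3, 0.0137, 0.035, 0, 0.06]
    - [0, 0, 8.3, 0.0157, 0.05, 0, 0.06]
    - [0, 0, 8.3, 0.0178, 0.066, 0, 0.06]
    - [0, 0, 8.3, 0.02, 0.082, 0, 0.06]
    - [0, 0, 8.3, 0.0219, 0.096, 0, 0.06]
    - [0, 0, 8.3, 0.0237, 0.109, 0, 0.06]
    - [0, 0, 8.3, 0.025, 0.119, 0, 0.06]

```text
t: 15.22
ee_pos: [568.0, 233.7, 11.4]
orientation: [-0.0, 0.753, 0.658, -0.0]
force: [-0.0, -1.8, -0.0]
width: 0.637
finger_force: 0.9
```

Call:
jog_arm:
  motion:
    - [0, 0, 0, 0.0005, 0.004, 0, 0.06]
    - [0, 0, 0, 0.0005, 0.004, 0, 0.06]

```text
t: 15.48
ee_pos: [568.6, 237.4, 11.5]
orientation: [-0.0, 0.753, 0.658, 0.0]
force: [-0.3, 0.1, -0.5]
width: 0.636
finger_force: 0.0
```

```bash
python3 look.py pics/w8.png
```

```text
15.475 [568.62215607 237.3957078   11.50336925] 82.2999937884646 [-0.33107725  0.05620747 -0.49169682]
[ 306  164   53   66 1549] [332. 201.] [582.1 266.8] in tool [30.9  9.4]
```

View pics/w8.png

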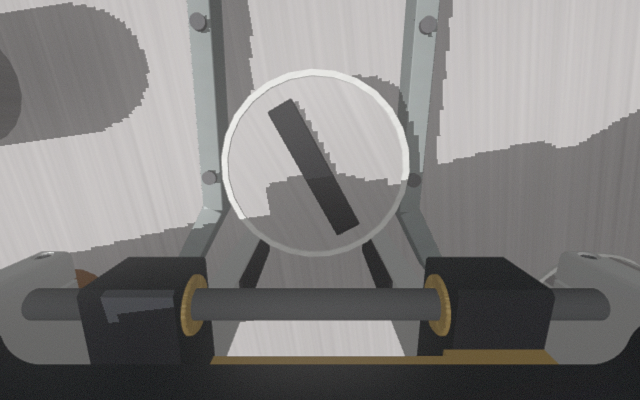

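The tin is between the rails, centred at (315,162). Continuing.

Call:
jog_arm:
  motion:
    - [0, 0, 0, 0.0013, 0.01, 0, 0.06]
    - [0, 0, 0, 0.0027, 0.02, 0, 0.06]
    - [0, 0, 0, 0.004, 0.03, 0, 0.06]
    - [0, 0, 0, 0.005, 0.038, 0, 0.06]
    - [0, 0, 0, 0.0058, 0.043, 0, 0.06]
    - [0, 0, 0, 0.0062, 0.046, 0, 0.06]
    - [0, 0, 0, 0.0065, 0.048, 0, 0.06]

```text
t: 16.4
ee_pos: [575.0, 284.9, 11.5]
orientation: [0.0, 0.753, 0.658, -0.0]
force: [-0.7, -2.4, 0.5]
width: 0.638
finger_force: 1.1
```

Call:
jog_arm:
  motion:
    - [0, 0, 0, 0.0001, 0.001, 0, 0.06]
    - [0, 0, 0, 0.0003, 0.002, 0, 0.06]

```text
t: 16.65
ee_pos: [575.3, 286.7, 11.4]
orientation: [-0.0, 0.753, 0.658, -0.0]
force: [-0.3, -1.8, 0.6]
width: 0.639
finger_force: 1.1
```

Call:
jog_arm:
  motion:
    - [0, 0, 0, 0.0001, 0.001, 0, 0.06]

```text
t: 16.77
ee_pos: [575.4, 287.8, 11.4]
orientation: [-0.0, 0.753, 0.658, -0.0]
force: [0.4, -2.1, 1.3]
width: 0.633
finger_force: 1.0
```

Call:
jog_arm:
  motion:
    - [0, 0, 0, 0.0001, 0.001, 0, 0.06]

```text
t: 16.9
ee_pos: [575.6, 288.9, 11.4]
orientation: [-0.0, 0.753, 0.658, 0.0]
force: [-0.2, -1.8, 0.7]
width: 0.633
finger_force: 1.0
```

Call:
jog_arm:
  motion:
    - [0, 0, 0, 0.0001, 0.001, 0, 0.06]

```text
t: 17.02
ee_pos: [575.7, 289.9, 11.5]
orientation: [0.0, 0.753, 0.658, 0.0]
force: [-0.3, -1.9, 0.6]
width: 0.639
finger_force: 1.0
```

Call:
jog_arm:
  motion:
    - [0, 0, 0, 0.0001, 0.001, 0, 0.06]

```text
t: 17.15
ee_pos: [575.8, 290.9, 11.4]
orientation: [0.0, 0.753, 0.658, 0.0]
force: [0.7, -2.3, 1.2]
width: 0.638
finger_force: 1.0
```

Call:
jog_arm:
  motion:
    - [0, 0, 0, 0.0001, 0.001, 0, 0.06]

```text
t: 17.27
ee_pos: [575.9, 292.0, 11.5]
orientation: [0.0, 0.753, 0.658, 0.0]
force: [0.4, -2.1, 0.4]
width: 0.638
finger_force: 1.0
```

Call:
jog_arm:
  motion:
    - [0, 0, 0, 0.0001, 0.001, 0, 0.06]

```text
t: 17.4
ee_pos: [575.9, 292.2, 11.5]
orientation: [0.001, 0.753, 0.658, -0.001]
force: [-0.1, -5.4, 1.1]
width: 0.638
finger_force: 2.4
```

Call:
jog_arm:
  motion:
    - [0, 0, 0, 0.0001, 0.001, 0, 0.06]

```text
t: 17.52
ee_pos: [575.9, 292.3, 11.4]
orientation: [0.001, 0.753, 0.658, -0.001]
force: [-0.1, -7.8, 2.6]
width: 0.639
finger_force: 3.2
```

Call:
jog_arm:
  motion:
    - [0, 0, 0, 0.0001, 0.0009, 0, 0.06]

```text
t: 17.65
ee_pos: [575.9, 292.3, 11.4]
orientation: [0.001, 0.753, 0.658, -0.002]
force: [-1.3, -9.9, 3.4]
width: 0.637
finger_force: 4.1
```

Call:
jog_arm:
  motion:
    - [0, 0, 0, 0, 0.0005, 0, 0.06]

```text
t: 17.77
ee_pos: [575.9, 292.3, 11.4]
orientation: [0.002, 0.753, 0.658, -0.002]
force: [-0.9, -10.3, 4.7]
width: 0.641
finger_force: 4.3
```

Hold for half a second, then retreat straight back and up.

Call:
jog_arm:
  motion:
    - [0, 0, 0, 0, 0.0002, 0, 0.06]
    - [0, 0, 0, 0, 0.0002, 0, 0.06]
    - [0, 0, 0, 0, 0.0002, 0, 0.06]
    - [0, 0, 0, 0, 0.0002, 0, 0.06]
    - [0, 0, 0, 0, 0.0002, 0, 0.06]

```text
t: 18.4
ee_pos: [575.8, 292.3, 11.4]
orientation: [0.001, 0.753, 0.658, -0.002]
force: [-0.8, -9.9, 3.4]
width: 0.64
finger_force: 4.2
```

Call:
jog_arm:
  motion:
    - [0, 0, 0, -0.0005, -0.004, 0, 0.06]
    - [0, 0, 0, -0.002, -0.014, 0, 0.06]
    - [0, 0, 0, -0.005, -0.035, 0, 0.06]
    - [0, 0, 0, -0.008, -0.06, 0.02, 0.06]
    - [0, 0, 0, -0.011, -0.08, 0.07, 0.06]
    - [0, 0, 0, -0.015, -0.11, 0.12, 0.06]
    - [0, 0, 0, -0.02, -0.15, 0.16, 0.06]
    - [0, 0, 0, -0.03, -0.2, 0.18, 0.06]
    - [0, 0, 0, -0.04, -0.25, 0.18, 0.06]
    - [0, 0, 0, -0.04, -0.29, 0.18, 0.06]
    - [0, 0, 0, -0.04, -0.29, 0.18, 0.06]
    - [0, 0, 0, -0.04, -0.29, 0.18, 0.06]

```text
t: 19.9
ee_pos: [535.7, 5.6, 191.3]
orientation: [-0.0, 0.753, 0.658, 0.0]
force: [-0.5, 0.7, 0.0]
width: 0.64
finger_force: 0.0
```

```bash
python3 - <<'E'
from h import *
c=cam("top"); t=eyes.capture("top")[:,:,::-1].copy(); cv2.imwrite("pics/end.png",t)
n,l,st,ce=cv2.connectedComponentsWithStats((cv2.cvtColor(t,6)<50).astype(np.uint8))
for k in range(1,n):
    if 20<st[k,4]<150 and 150<ce[k][1]<260: print(st[k],ce[k].round(1),px2w(c,ce[k],42).round(1))
print(r.observe()["force"],r.observe()["ee_pos"])
E
```

```text
[481 183  11  10  84] [485.9 187.4] [ 605.9 -510.3]
[442 194   6   6  30] [444.5 196.7] [ 580.9 -381.8]
[138 196  23   3  53] [148.6 196.7] [606.  517.9]
[420 196  10  11  92] [424.5 201. ] [ 569.4 -319.8]
[186 199   6   5  27] [188.6 200.9] [589.8 397.3]
[198 198  22  11  74] [208.7 203. ] [581.8 336.7]
[253 256  10  10  30] [258.5 259.1] [408.2 189.1]
[0.01701241 0.51070704 0.31733049] [535.80720386   6.15988096 191.25554727]
```

View pics/end.png

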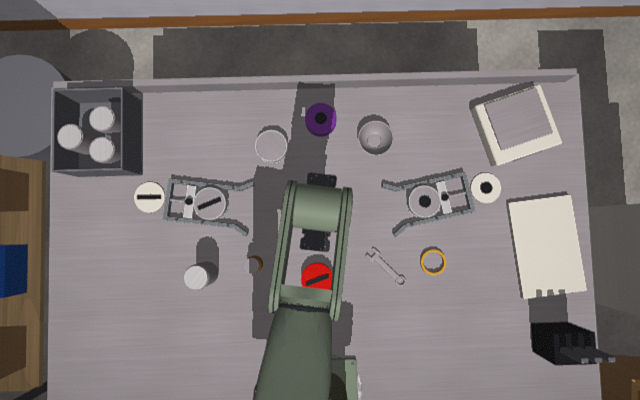

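Both tins sit against their stops, at (209,203) and (424,201), and everything else is where it started. Handing in.

```bash
python3 -c "
from plant import r
print(r.close_job())"
```

```text
the job is handed in; nothing more can be done
None
```

I slid both tins home, round tag into the right nest and then bar tag into the left, each pressed at about 10 N for over half a second and released. The final top view shows both against their stops and nothing else visibly moved. I handed the job in at about 20 s; it returned no verdict.

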